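# Load a relay module into the test socket and lock it

### The arm

A 7-joint arm with a two-finger parallel gripper is mounted at the origin on a cart in front of the work surface, level with it; the furniture and walls round the work are solid. World frame = base frame: x ahead of the robot, y to its left, z up, the work surface at z = 0. Lengths are in m, angles in rad, forces in N, time in s.
With the tool pointing down it reaches from about 0.4 to 0.85 m from the base axis. Payload 10.4 kg.
Tool frame: the origin (TCP) lies on the front face of the gripper's body, between the roots of the fingers; the fingertips stand 70 mm ahead of it and the grasp point (between the pads) lies 51 mm ahead of it (grasp_offset is the distance from the TCP to the grasp point, in m); z points along the fingers, y is the direction in which the jaws open and shut (so a half turn about z gives the same grasp; the last joint's range is limited). The gripper opens to 87 mm and grips with 3 to 60 N. Pads are 19 mm wide; open, the fingers measure 117 mm over their backs; the gripper's body (75 mm by 190 mm) begins 51 mm behind the grasp point.
Start: joints at [-1.16, 0.332, -0.065, 1.46, 0.022, 1.35, -0.088], TCP at [0.263, 0.567, 0.292] pointing down, gripper open.
Joint ranges: [-2.6, 2.6], [-0.5, 2.12], [-1.47, 1.34], [0.16, 2.42], [-1.27, 4.41], [0.06, 2.06], [-2.6, 2.6]. Speed limits (rad/s): [2.22, 2.22, 2.79, 2.79, 3.14, 3.14, 3.14].

### API

Orientations are given as a unit quaternion [x, y, z, w].
In Python, from bench import * gives the robot as it stands. The module is installed in compiled form; this text tells all that it offers.
- The arm moves only by the tool arm_command, never from a script. Its argument "commands" is a list of rows, each a list of 3 entries, a list of its own where there are three numbers: the opening in per cent of the stroke, from 0 (shut) to 100 (fully open), then the shift along the tool's x, y, z in m, then the turn, a rotation vector about the tool's x, y, z in rad. A call has exactly 10 rows; each row is the pose to reach, as a shift and turn from the pose commanded when the call began, along the tool's axes at that moment; what a row does not reach only later rows make up. A row lasts 1/12 s, in which the tool goes at most 41.7 mm and 7.16 degrees, less where a joint would pass 70% of its speed; a pose out of reach is approached as far as the arm can. A call with a gripper value outside its range is refused whole. The fingers move at their own pace and stop on an object; "squeeze" is the grip in N (left out, the last holds). Time passes only in rows, so rows that repeat a pose let the fingers close, or fill a call up. It gives the time, the measured TCP pose, the force and the opening at its end, in the units of the state.
- read_state(): the state, without advancing time (a new reading comes with each control period).
- camera(name): name is "side" or "top"; returns a dict with "pixels" (384x512x3 uint8, red, green, blue), "fx", "fy", "cx", "cy" (pixels), "dist_coeffs" ([k1, k2, p1, p2, k3] as OpenCV has them; the pictures are not rectified), "rvec" (rotation vector, rad) and "tvec" (3), from world to camera coordinates, as OpenCV has them. Camera axes: x right, y down, z forward; pixel columns grow to the right and rows downward; lengths in m; the calibration is good to about 2 mm. A picture is of the moment at which its call begins. There is no depth.
- close_job(): hands the job in, once; it reports no verdict.
The state is a dict: "time": time; "joint_positions": joint angles; "joint_vel": joint speeds; "joint_torque": joint torques, N m; "ee_pos": TCP position; "eef_rot": TCP orientation; "ft_force": force on the tool from outside, world axes, zero at the start; "torque": the same for the moment, N m; "width": finger opening in m.
Only numpy, scipy, OpenCV 4.12 (cv2) and the standard library are available. Lean on these libraries where they do the work, as an engineer would, in place of code of your own. Each camera call takes 0.05 s, during which the arm holds its last target.

### The job

Take the long relay module out of the storage rack, seat it upright and fully home in the pocket of the test socket (the one whose lever stands open), and then swing the socket's lever all the way down over it to lock it in. Leave the two short modules in their slots and the other things on the bench where they are.

Things in the scene. Friction and masses are not known exactly. Their poses are not given: they have to be found in the camera images.
- relay: Long relay module: grey block 30 (x) x 48 (y) x 40 (z) mm, about 90 g, black plate on its flat top; origin at centre of underside. Fits the pocket either way round. In the rack only its end faces (48 mm apart) can be gripped, in the socket only its long faces (30 mm apart, towers stand 4.5 mm from its ends), so it must be set down on the bench and regrasped.
- short_a: A short module, grey, 30 (x) x 34 (y) x 40 (z) mm, otherwise like the long one; origin at the centre of its underside. Stands in another slot of the rack; stays there.
- short_b: The other short module, same size; stays in its slot.
- rack: Fixed black plastic rack, base plate 124 (x) x 64 (y) x 4 mm, origin at centre of underside. Four walls, 5 mm thick, 34 mm long in y, tops at z = 47 mm (3 mm above the modules), leave three 33 mm slots at x = -38, 0, +38 mm, open above and at both y ends. The modules stand on the plate, length along y; which is in which slot varies. The bench between rack and socket is free.
- socket: Fixed test socket: flange 80 (x) x 124 (y) x 6 mm, origin at centre of underside; black block 56 x 94 mm, top at z = 20 mm, with a pocket 33 (x) x 51 (y) mm, 12 mm deep, mouth chamfered 3 mm. Towers 25 mm wide in x: hinge tower at y = 28.5 to 41.5 mm, top z = 64 mm; forked latch tower at y = -28.5 to -41.5 mm, top z = 60 mm. Open on the +x and -x sides.
- pocket (a point): Centre of the pocket's floor (8 mm above the bench); axes as the socket's. The seated module's origin coincides with it, the module's y along the socket's y, its top then 48 mm above the bench.
- lever (a joint): Angle of the locking lever, rad: 0 = shut, level over the pocket, pointing to the socket's -y through the fork; pi/2 = upright; stop at 2.3, leaning out over +y. Starts at 1.9 to 2.2. No spring: friction of about 0.07 N m holds it where it is left. Shut, its rubber foot is 1 mm above the seated module's top; a module not home blocks it. Press it down onto its stop: it may lag behind a pinching hand.
- lever_hinge (a point): A point on the lever's hinge axis, at (0, 35, 56) mm in the socket's frame; the axis runs along the socket's x. The grip lies 115 mm from it: in the socket's frame at y = 35 - 115 cos(angle), z = 56 + 115 sin(angle) mm.
- lever_grip (a point): Centre of the black grip at the free end of the lever: 14 mm wide along the socket's x (pinch it there from above, or push it), 34 mm long along the lever, 12 mm thick. The steel lever arm is 9 mm wide and 8 mm thick.
- loupe: Black eyepiece loupe, 35 mm wide and 30 mm high, standing loose on the bench; bystander.
- tally: White hand tally counter, 42x70x18 mm, lying loose on the bench; bystander.
Not all that is in view belongs to the job. What is shaped like the relay but green or yellow is not meant.

How it is judged:
By the outcome, as a careful person would: the job done as asked, in the order asked, and still so for the second after the job is handed in, with the robot touching nothing.
It also fails if it takes over 70 s, if anything falls off the work surface, if the arm or the gripper's body presses on something with over 40 N, if the wrist force passes 120 N, or if a joint passes its speed limit or range.

## Working session

There is one attempt and no reset: what is moved stays moved. The work goes in short steps, Python scripts to look and compute and a tool call to move; the robot and the scene stay as the last step left them, time stands still between calls to the robot, and variables do not carry over. Pictures are saved under pics/ and viewed, and the job is handed in when it is done.

Besides the shell and the picture viewer there is one more tool, called after "Call:" as name([rows], argument=value, ...), one row to a line, values as JSON. arm_command: Moves the arm, as the interface text tells. Its arguments: {"type":"object","properties":{"commands":{"type":"array","items":{"type":"array"}},"squeeze":{"type":"number"}},"required":["commands"]}

```bash
mkdir -p pics; cat > h.py <<'E'
import numpy as np, cv2
from scipy.spatial.transform import Rotation as R
def cam(c):
    K=np.array([[c['fx'],0,c['cx']],[0,c['fy'],c['cy']],[0,0,1.]]); return K,np.array(c['dist_coeffs'],float),np.array(c['rvec'],float),np.array(c['tvec'],float)
def ray(c,uv):
    K,d,r,t=cam(c); n=cv2.undistortPoints(np.array(uv,float).reshape(-1,1,2),K,d).reshape(-1,2)
    Rm=cv2.Rodrigues(r)[0]; D=np.c_[n,np.ones(len(n))]@Rm; O=-Rm.T@t.reshape(3); return O,D
def onz(c,uv,z):
    O,D=ray(c,uv); return O+D*((z-O[2])/D[:,2])[:,None]
def proj(c,P):
    K,d,r,t=cam(c); return cv2.projectPoints(np.array(P,float).reshape(-1,1,3),r,t,K,d)[0].reshape(-1,2)
def save(c,name,s=1.5):
    im=cv2.cvtColor(c['pixels'],cv2.COLOR_RGB2BGR); cv2.imwrite('pics/'+name,cv2.resize(im,None,fx=s,fy=s,interpolation=cv2.INTER_CUBIC))
def crop(c,name,u0,v0,u1,v1,s):
    im=cv2.cvtColor(c['pixels'],cv2.COLOR_RGB2BGR)[v0:v1,u0:u1]; cv2.imwrite('pics/'+name,cv2.resize(im,None,fx=s,fy=s,interpolation=cv2.INTER_CUBIC))
E
python3 - <<'E'
from bench import *; from h import *; import pickle
s=read_state(); print(s)
for n in('top','side'):
    c=camera(n); save(c,n+'0.png'); pickle.dump(c,open(n+'0.pkl','wb')); O,D=ray(c,[[256,192]]); print(n,O,D)
E
```

```text
{'time': 0.0, 'joint_positions': array([-1.15960985,  0.332862  , -0.06472209,  1.46098049,  0.02161108,
        1.34988081, -0.08851289]), 'joint_vel': array([-7.76364212e-04, -3.00368243e-05, -1.40891079e-03,  3.63381718e-04,
       -6.98880333e-05, -8.27451424e-05,  1.13014836e-03]), 'joint_torque': array([-3.97748345e-04, -6.23258328e+01,  2.45315186e-02, -3.89899850e+01,
       -6.13351353e-02,  3.97376704e-02,  1.51847739e-04]), 'ee_pos': array([0.2625604 , 0.56684442, 0.29144139]), 'eef_rot': array([ 2.15180896e-01,  9.76573944e-01, -7.07248564e-04, -1.19378999e-04]), 'ft_force': array([ 0.30142919, -0.38809962, -0.21072466]), 'torque': array([-0.02545226,  0.01078802,  0.01284477]), 'width': 0.08723923400950491}
top [ 4.55528499e-01 -1.01910785e-03  1.08747077e+00] [[ 0.16085348 -0.00337799 -0.98698488]]
side [ 0.64382215 -0.73693269  0.5462402 ] [[-0.0154223   0.83154777 -0.55526558]]
```

View pics/top0.png

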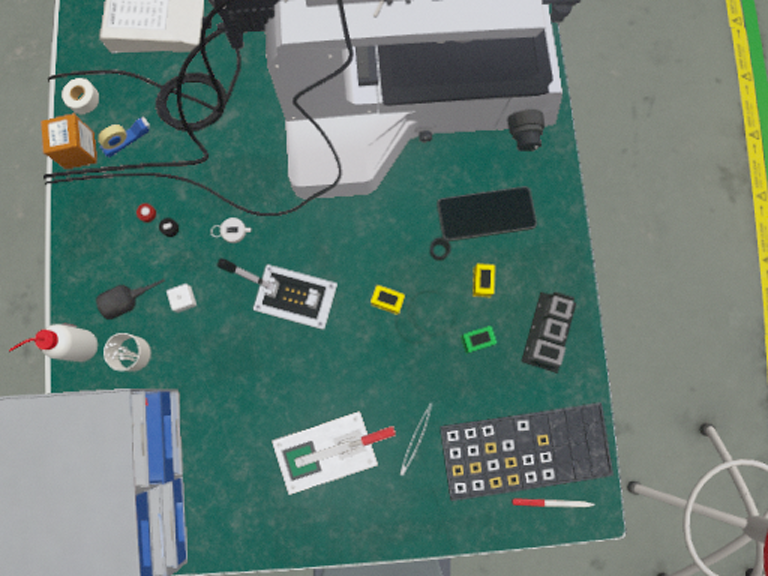

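View pics/side0.png

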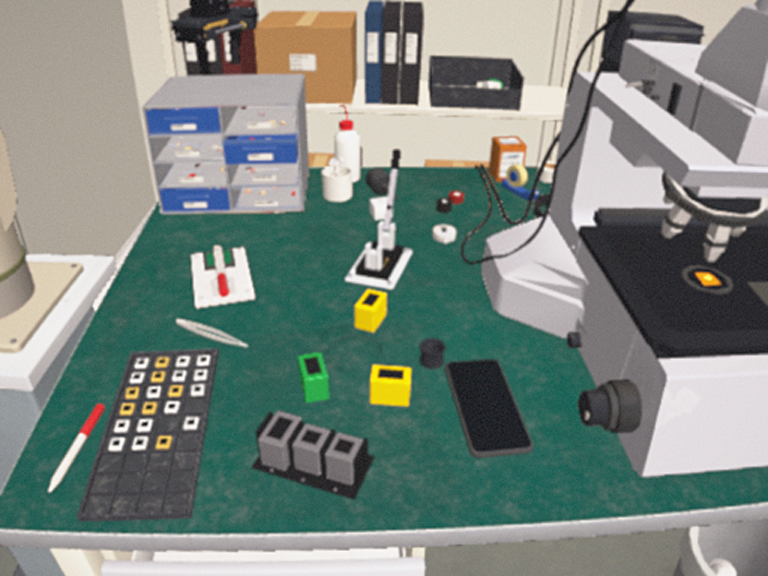

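```bash
python3 - <<'E'
from h import *; import pickle
t=pickle.load(open('top0.pkl','rb')); s=pickle.load(open('side0.pkl','rb'))
crop(t,'t_rack.png',330,180,400,260,8); crop(s,'s_rack.png',160,260,260,340,7)
crop(t,'t_sock.png',135,160,235,225,8); crop(s,'s_sock.png',220,90,290,200,5)
P=[[.2626,.5668,.2914],[.2626,.5668,.22],[0,0,0],[.3,0,0],[.6,0,0],[.6,.3,0],[.6,-.3,0],[.3,.5,0]]
print(proj(t,P)*1.5,proj(s,P)*1.5)
E
```

```text
[[-68.05217777 539.16512076]
 [-35.74085058 529.51588702]
 [380.24400038 677.90986286]
 [380.65434692 491.02228076]
 [381.12265997 307.3454678 ]
 [203.10491224 306.74945135]
 [558.97025656 307.64802417]
 [ 80.03839035 484.86343111]] [[216.35641588  34.47857184]
 [219.8225044   68.69596398]
 [-10.35904536 303.92746644]
 [166.02473443 310.86089235]
 [363.06351637 317.68284195]
 [372.36608892 223.29338608]
 [347.37514777 479.94662302]
 [239.77520009 177.16195162]]
```

View pics/t_rack.png

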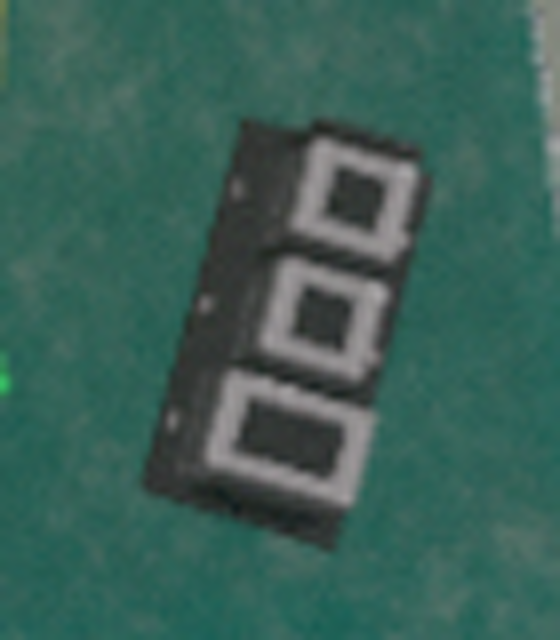

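View pics/s_rack.png

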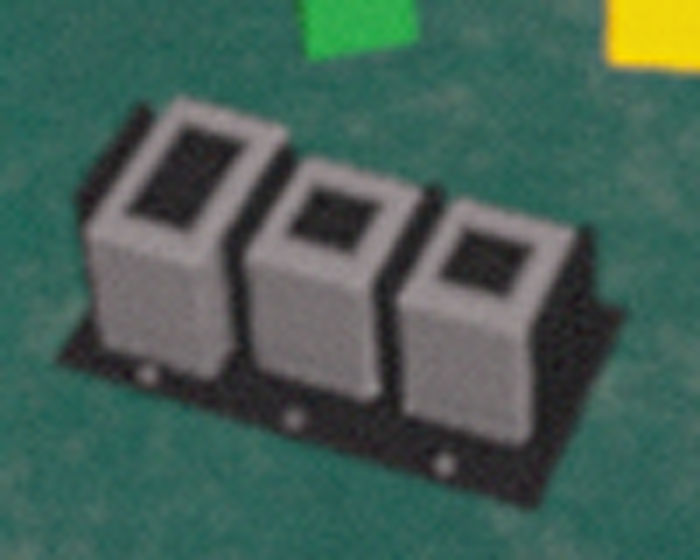

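View pics/t_sock.png

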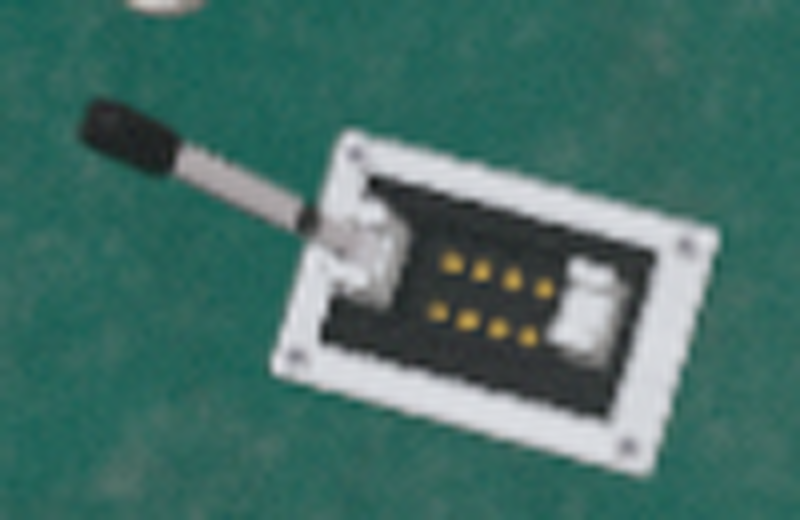

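View pics/s_sock.png

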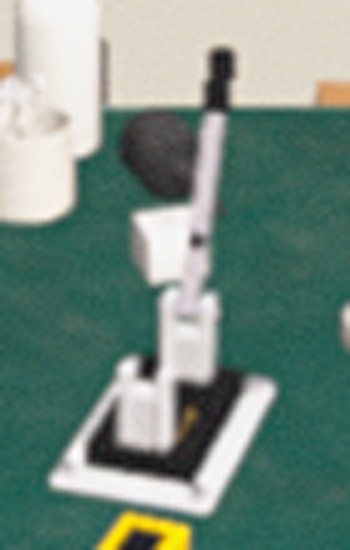

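```bash
python3 - <<'E'
from h import *; import pickle
t=pickle.load(open('top0.pkl','rb')); s=pickle.load(open('side0.pkl','rb'))
def rep(n,P):
    print(n,np.round(P*1000,1).tolist(),'c',np.round(P.mean(0)*1000,1)); 
    for i in range(4): 
        d=P[(i+1)%4]-P[i]; print('  ',round(np.hypot(*d[:2])*1000,1),round(np.degrees(np.arctan2(d[1],d[0])),1))
px=lambda L,u,v,k: np.array(L)/k+[u,v]-.5+.5/k
rt=px([(222,368),(377,410),(352,508),(205,465)],330,180,8)
rep('relay top',onz(t,rt,.044))
rs=px([(182,97),(290,130),(202,255),(88,228)],160,260,7)
rep('relay side',onz(s,rs,.044))
ft=px([(345,128),(720,235),(652,476),(272,375)],135,160,8)
rep('flange top',onz(t,ft,.006))
fs=px([(275,383),(205,515),(50,482),(148,358)],220,90,5)
rep('flange side',onz(s,fs,.006))
# rack left edge z=.004
rk=px([(242,120),(147,488),(333,550),(428,170)],330,180,8); rep('rack top',onz(t,rk,.004))
# relay mask minAreaRect
im=t['pixels'].astype(int)
sub=im[180:260,330:400]; m=(abs(sub[...,0]-sub[...,1])<20)&(sub.min(-1)>95); m=m.astype(np.uint8)
n,l,st,ce=cv2.connectedComponentsWithStats(m); 
for i in range(1,n):
    if st[i,4]>30:
        r=cv2.minAreaRect(np.argwhere(l==i)[:,::-1].astype(np.float32)); b=cv2.boxPoints(r)+[330,180]; rep('blob %d'%st[i,4],onz(t,b,.044))
# grip: triangulate
for (ut,us) in [(px([(128,135)],135,160,8),px([(218,78)],220,90,5))]:
    O1,D1=ray(t,ut);O2,D2=ray(s,us);D1=D1[0];D2=D2[0]
    A=np.c_[D1,-D2];x=np.linalg.lstsq(A,O2-O1,rcond=None)[0];print('grip',O1+D1*x[0],O2+D2*x[1])
E
```

```text
relay top [[544.4, -248.5, 44.0], [531.7, -295.6, 44.0], [502.3, -286.9, 44.0], [515.3, -242.5, 44.0]] c [ 523.4 -268.4   44. ]
   48.7 -105.2
   30.6 163.6
   46.3 73.6
   29.7 -11.7
relay side [[517.8, -240.8, 44.0], [545.5, -250.3, 44.0], [530.7, -291.0, 44.0], [503.0, -284.4, 44.0]] c [ 524.3 -266.6   44. ]
   29.3 -18.9
   43.3 -110.0
   28.5 166.7
   46.1 71.3
flange top [[673.4, 193.3, 6.0], [639.4, 74.1, 6.0], [563.5, 94.3, 6.0], [594.6, 213.9, 6.0]] c [617.7 143.9   6. ]
   123.9 -105.9
   78.5 165.1
   123.6 75.4
   81.4 -14.7
flange side [[673.7, 196.2, 6.0], [639.7, 70.2, 6.0], [564.4, 94.5, 6.0], [606.3, 218.6, 6.0]] c [621.  144.9   6. ]
   130.5 -105.1
   79.1 162.1
   130.9 71.4
   71.0 -18.3
rack top [[626.3, -266.9, 4.0], [510.5, -233.3, 4.0], [491.1, -291.4, 4.0], [610.4, -326.2, 4.0]] c [ 559.6 -279.5    4. ]
   120.5 163.8
   61.3 -108.5
   124.3 -16.2
   61.3 75.0
blob 44 [[656.5, -351.6, 44.0], [656.5, -356.7, 44.0], [604.3, -354.1, 44.0], [604.3, -349.0, 44.0]] c [ 630.4 -352.8   44. ]
   5.1 -89.7
   52.3 177.1
   5.0 90.1
   52.3 -2.8
blob 130 [[585.5, -269.6, 44.0], [614.9, -278.8, 44.0], [605.6, -313.1, 44.0], [576.2, -303.7, 44.0]] c [ 595.6 -291.3   44. ]
   30.9 -17.3
   35.5 -105.2
   30.9 162.4
   35.4 74.8
blob 133 [[550.2, -258.3, 44.0], [578.9, -268.0, 44.0], [568.6, -302.2, 44.0], [539.9, -292.4, 44.0]] c [ 559.4 -280.2   44. ]
   30.3 -18.6
   35.8 -106.7
   30.3 161.1
   35.6 73.3
blob 157 [[515.6, -241.0, 44.0], [544.4, -250.2, 44.0], [531.3, -296.0, 44.0], [502.5, -286.6, 44.0]] c [ 523.4 -268.4   44. ]
   30.3 -17.7
   47.7 -106.0
   30.3 161.9
   47.5 74.0
grip [0.63977253 0.22428583 0.16306525] [0.6392178  0.22423405 0.16294207]
```

The long module is the one in the rack slot nearest the robot: top-view pixel (366,235), outline measures 48 x 30 mm. The other two, at about (371,219) and (374,204), measure 35 x 30 mm and are the short ones. The yellow and green blocks are lookalikes. The socket with the open lever is at (197,198); the white device at (217,302) has its lever down. Next I compute the first moves.

```bash
cat >> h.py <<'E'
def go(s,x,y,z,yawdeg):
    """shift/turn in tool axes from state s to TCP (x,y,z), tool down with jaw axis (tool y) at yawdeg"""
    Rc=R.from_quat(s['eef_rot']); a=np.radians(yawdeg)
    ty=np.array([np.cos(a),np.sin(a),0]); tz=np.array([0,0,-1.]); tx=np.cross(ty,tz)
    Rt=R.from_matrix(np.c_[tx,ty,tz]); 
    print('t',round(s['time'],2),'pos',np.round(s['ee_pos'],4),'yaw',np.round(np.degrees(np.arctan2(*Rc.as_matrix()[[1,0],1])),2),'F',np.round(s['ft_force'],1),'w',round(s['width'],4))
    print('shift',np.round(Rc.inv().apply(np.array([x,y,z])-s['ee_pos']),4),'turn',np.round((Rc.inv()*Rt).as_rotvec(),4))
E
python3 - <<'E'
from h import *; from bench import *; import pickle
s=read_state(); go(s,.5236,-.268,.351,73.5)
t=pickle.load(open('top0.pkl','rb'))
px=lambda L,u,v,k: np.array(L)/k+[u,v]-.5+.5/k
p=px([(453,262),(482,270),(513,279),(543,288),(438,310),(467,320),(498,328),(528,337)],135,160,8)
P=onz(t,p,.008); print(P.mean(0), np.degrees(np.arctan2(*(P[0]-P[3])[[1,0]])),np.degrees(np.arctan2(*(P[4]-P[7])[[1,0]])))
# block top rectangle (black) corners z=.02
b=px([(365,178),(657,250),(608,418),(320,343)],135,160,8); B=onz(t,b,.02); print(B.mean(0),B)
E
```

```text
t 0.1 pos [0.2626 0.5669 0.2915] yaw 65.14 F [ 0.8  0.1 -0.9] w 0.087
shift [-0.5877 -0.6479 -0.0586] turn [-0.0013 -0.     -0.1459]
[0.61850111 0.14560263 0.008     ] 73.99807965156779 73.4756267111549
[0.61742451 0.14498481 0.02      ] [[0.65470537 0.18401442 0.02      ]
 [0.63222498 0.09259031 0.02      ]
 [0.5799039  0.10684278 0.02      ]
 [0.6028638  0.19649171 0.02      ]]
```

Call:
arm_command([
  [100,[0,0,-0.035],[0,0,0]],
  [100,[0,0,-0.06],[0,0,0]],
  [100,[-0.027,-0.03,-0.06],[0,0,0]],
  [100,[-0.054,-0.06,-0.06],[0,0,0]],
  [100,[-0.081,-0.089,-0.06],[0,0,-0.03]],
  [100,[-0.108,-0.119,-0.06],[0,0,-0.06]],
  [100,[-0.135,-0.149,-0.06],[0,0,-0.09]],
  [100,[-0.162,-0.179,-0.06],[0,0,-0.12]],
  [100,[-0.189,-0.208,-0.06],[0,0,-0.146]],
  [100,[-0.216,-0.238,-0.06],[0,0,-0.146]],
], squeeze=25)

```text
time: 0.93
ee_pos: [0.3587, 0.2584, 0.352]
eef_rot: [0.143, 0.99, 0.0, -0.0]
ft_force: [0.6, -0.1, -0.3]
width: 0.0873
```

```bash
python3 -c "
from h import *; from bench import *
go(read_state(),.5236,-.268,.20,73.5)"
```

```text
t 0.93 pos [0.3587 0.2584 0.352 ] yaw 73.61 F [ 0.6 -0.1 -0.3] w 0.0873
shift [-0.3067 -0.4585  0.1519] turn [ 0.0001 -0.0003  0.002 ]
```

Call:
arm_command([
  [100,[-0.021,-0.032,0],[0,0,0]],
  [100,[-0.042,-0.064,0],[0,0,0]],
  [100,[-0.064,-0.096,0],[0,0,0]],
  [100,[-0.085,-0.128,0],[0,0,0]],
  [100,[-0.107,-0.16,0.01],[0,0,0]],
  [100,[-0.128,-0.192,0.02],[0,0,0]],
  [100,[-0.15,-0.224,0.03],[0,0,0]],
  [100,[-0.171,-0.256,0.04],[0,0,0]],
  [100,[-0.192,-0.288,0.05],[0,0,0]],
  [100,[-0.214,-0.32,0.06],[0,0,0]],
])

```text
time: 1.77
ee_pos: [0.4729, -0.1091, 0.2919]
eef_rot: [0.143, 0.99, 0.0, 0.0]
ft_force: [1.3, 1.4, 0.1]
width: 0.0871
```

```bash
python3 -c "
from h import *; from bench import *
go(read_state(),.5236,-.268,.16,73.3)"
```

```text
t 1.77 pos [ 0.4729 -0.1091  0.2919] yaw 73.52 F [1.3 1.4 0.1] w 0.0871
shift [-0.0937 -0.138   0.1318] turn [0.0005 0.0005 0.0038]
```

Call:
arm_command([
  [100,[-0.02,-0.03,0.015],[0,0,0]],
  [100,[-0.04,-0.059,0.03],[0,0,0]],
  [100,[-0.06,-0.088,0.05],[0,0,0]],
  [100,[-0.078,-0.115,0.07],[0,0,0]],
  [100,[-0.09,-0.133,0.09],[0,0,0]],
  [100,[-0.094,-0.138,0.11],[0,0,0]],
  [100,[-0.094,-0.138,0.132],[0,0,0]],
  [100,[-0.094,-0.138,0.132],[0,0,0]],
  [100,[-0.094,-0.138,0.132],[0,0,0]],
  [100,[-0.094,-0.138,0.132],[0,0,0]],
])

```text
time: 2.6
ee_pos: [0.5244, -0.2661, 0.1613]
eef_rot: [0.143, 0.99, 0.0, 0.0]
ft_force: [-0.4, 0.7, 0.9]
width: 0.0871
```

```bash
python3 - <<'E'
from h import *; from bench import *
c=camera('side'); crop(c,'s1.png',130,200,290,340,5); d=camera('top'); crop(d,'t1.png',310,150,420,270,5)
go(read_state(),.5236,-.268,.083,73.3)
E
```

```text
t 2.7 pos [ 0.5247 -0.2661  0.1618] yaw 73.55 F [ 0.1 -0.   0.2] w 0.0871
shift [ 0.0007 -0.0022  0.0788] turn [0.0005 0.0022 0.0044]
```

View pics/s1.png

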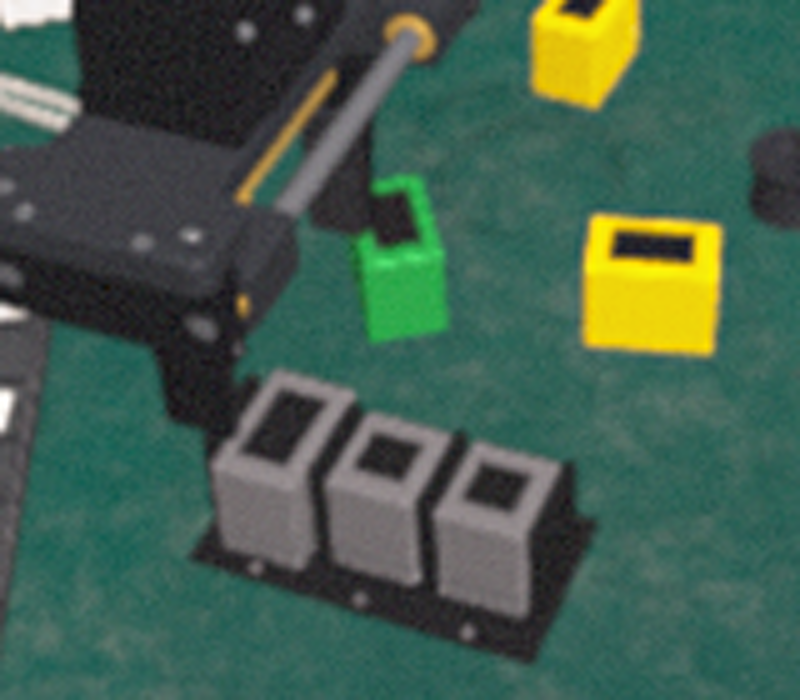

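View pics/t1.png

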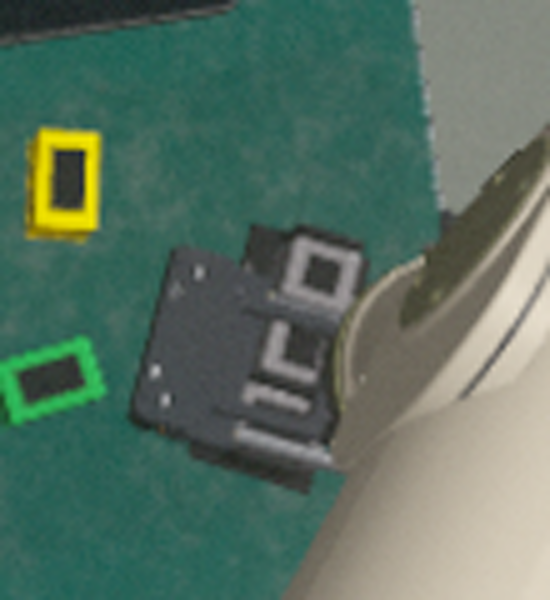

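Call:
arm_command([
  [100,[0.001,-0.002,0.015],[0,0,0]],
  [100,[0.001,-0.002,0.03],[0,0,0]],
  [100,[0.001,-0.002,0.042],[0,0,0]],
  [100,[0.001,-0.002,0.052],[0,0,0]],
  [100,[0.001,-0.002,0.06],[0,0,0]],
  [100,[0.001,-0.002,0.067],[0,0,0]],
  [100,[0.001,-0.002,0.073],[0,0,0]],
  [100,[0.001,-0.002,0.079],[0,0,0]],
  [100,[0.001,-0.002,0.079],[0,0,0]],
  [100,[0.001,-0.002,0.079],[0,0,0]],
])

```text
time: 3.53
ee_pos: [0.5224, -0.2679, 0.0811]
eef_rot: [0.143, 0.99, 0.0, -0.0]
ft_force: [-0.7, -0.4, -0.8]
width: 0.0869
```

```bash
python3 - <<'E'
from h import *; from bench import *
c=camera('side'); crop(c,'s2.png',130,200,290,340,5)
go(read_state(),.5236,-.268,.083,73.3)
E
```

```text
t 3.58 pos [ 0.5226 -0.268   0.0814] yaw 73.51 F [-0.2 -0.4  0.8] w 0.0875
shift [-0.001   0.0003 -0.0016] turn [-0.      0.0003  0.0036]
```

View pics/s2.png

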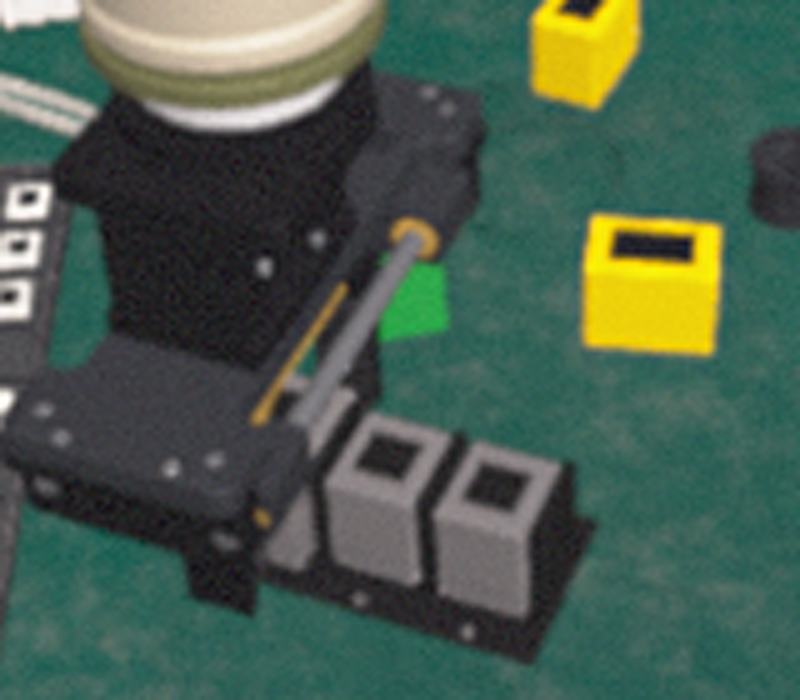

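Call:
arm_command([
  [0,[0,0,0],[0,0,0]],
  [0,[0,0,0],[0,0,0]],
  [0,[0,0,0],[0,0,0]],
  [0,[0,0,0],[0,0,0]],
  [0,[0,0,0],[0,0,0]],
  [0,[0,0,0],[0,0,0]],
  [0,[0,0,0],[0,0,0]],
  [0,[0,0,0],[0,0,0]],
  [0,[0,0,-0.003],[0,0,0]],
  [0,[0,0,-0.006],[0,0,0]],
], squeeze=25)

```text
time: 4.42
ee_pos: [0.5223, -0.2677, 0.0873]
eef_rot: [0.143, 0.99, 0.0, -0.0]
ft_force: [0.3, -0.0, -1.0]
width: 0.0482
```

Call:
arm_command([
  [0,[0,0,-0.008],[0,0,0]],
  [0,[0,0,-0.018],[0,0,0]],
  [0,[0,0,-0.028],[0,0,0]],
  [0,[0,0,-0.04],[0,0,0]],
  [0,[0,0,-0.052],[0,0,0]],
  [0,[0,0,-0.065],[0,0,0]],
  [0,[0,0,-0.078],[0,0,0]],
  [0,[0,0,-0.09],[0,0,0]],
  [0,[0,0,-0.1],[0,0,0]],
  [0,[0,0,-0.105],[0,0,0]],
])

```text
time: 5.25
ee_pos: [0.5229, -0.2681, 0.1941]
eef_rot: [0.143, 0.99, -0.0, 0.001]
ft_force: [0.3, 0.2, -0.4]
width: 0.0477
```

```bash
python3 - <<'E'
from h import *; from bench import *
c=camera('side'); save(c,'s3.png')
go(read_state(),.49,-.06,.12,74.5)
E
```

```text
t 5.3 pos [ 0.523  -0.2682  0.1943] yaw 73.51 F [ 0.2 -1.4 -0.2] w 0.0481
shift [0.0909 0.1902 0.0741] turn [ 0.0002  0.0022 -0.0173]
```

View pics/s3.png

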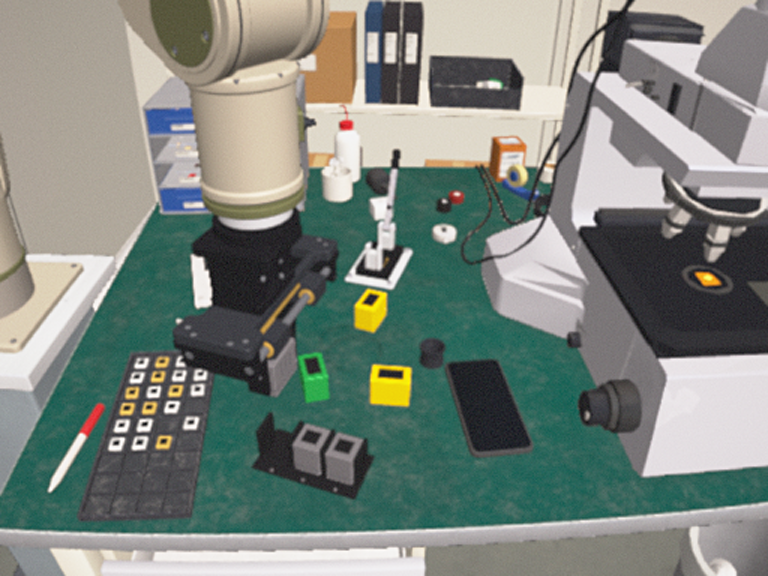

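Call:
arm_command([
  [0,[0.012,0.025,0],[0,0,-0.006]],
  [0,[0.024,0.052,0],[0,0,-0.012]],
  [0,[0.036,0.08,0],[0,0,-0.017]],
  [0,[0.048,0.108,0.01],[0,0,-0.017]],
  [0,[0.06,0.137,0.03],[0,0,-0.017]],
  [0,[0.07,0.165,0.05],[0,0,-0.017]],
  [0,[0.077,0.187,0.07],[0,0,-0.017]],
  [0,[0.08,0.2,0.085],[0,0,-0.017]],
  [0,[0.08,0.204,0.095],[0,0,-0.017]],
  [0,[0.08,0.204,0.1],[0,0,-0.017]],
])

```text
time: 6.13
ee_pos: [0.5031, -0.0487, 0.0908]
eef_rot: [0.134, 0.991, -0.0, -0.001]
ft_force: [-0.0, -0.0, -1.9]
width: 0.0477
```

```bash
python3 - <<'E'
from h import *; from bench import *
s=read_state();go(s,s['ee_pos'][0],s['ee_pos'][1],.0775,74.5)
E
```

```text
t 6.13 pos [ 0.5031 -0.0487  0.0908] yaw 74.6 F [-0.  -0.  -1.9] w 0.0477
shift [-0.      0.      0.0133] turn [-0.0008 -0.0019  0.0017]
```

Call:
arm_command([
  [0,[0,0,0.002],[0,0,0]],
  [0,[0,0,0.004],[0,0,0]],
  [0,[0,0,0.006],[0,0,0]],
  [0,[0,0,0.008],[0,0,0]],
  [0,[0,0,0.01],[0,0,0]],
  [0,[0,0,0.011],[0,0,0]],
  [0,[0,0,0.012],[0,0,0]],
  [0,[0,0,0.013],[0,0,0]],
  [0,[0,0,0.013],[0,0,0]],
  [0,[0,0,0.013],[0,0,0]],
])

```text
time: 6.97
ee_pos: [0.5037, -0.0495, 0.0792]
eef_rot: [0.135, 0.991, 0.0, 0.0]
ft_force: [0.7, -0.6, -0.9]
width: 0.0481
```

Still about 2 mm off the bench. I'll ease down until it touches, then open.

Call:
arm_command([
  [0,[0,0,0.0005],[0,0,0]],
  [0,[0,0,0.001],[0,0,0]],
  [0,[0,0,0.0015],[0,0,0]],
  [0,[0,0,0.002],[0,0,0]],
  [0,[0,0,0.0023],[0,0,0]],
  [0,[0,0,0.0023],[0,0,0]],
  [30,[0,0,0.0023],[0,0,0]],
  [60,[0,0,0.0023],[0,0,0]],
  [100,[0,0,0.0023],[0,0,0]],
  [100,[0,0,0.0023],[0,0,0]],
])

```text
time: 7.8
ee_pos: [0.5037, -0.0495, 0.0769]
eef_rot: [0.135, 0.991, 0.0, 0.0]
ft_force: [0.4, -0.0, -0.9]
width: 0.0588
```

```bash
python3 - <<'E'
from h import *; from bench import *
c=camera('side'); crop(c,'s4.png',170,130,330,270,5)
s=read_state();go(s,s['ee_pos'][0],s['ee_pos'][1],.15,-15.3)
E
```

```text
t 7.85 pos [ 0.5036 -0.0495  0.0768] yaw 74.48 F [ 0.2 -0.5 -0.1] w 0.0625
shift [-0.      0.     -0.0732] turn [0.    0.    1.567]
```

View pics/s4.png

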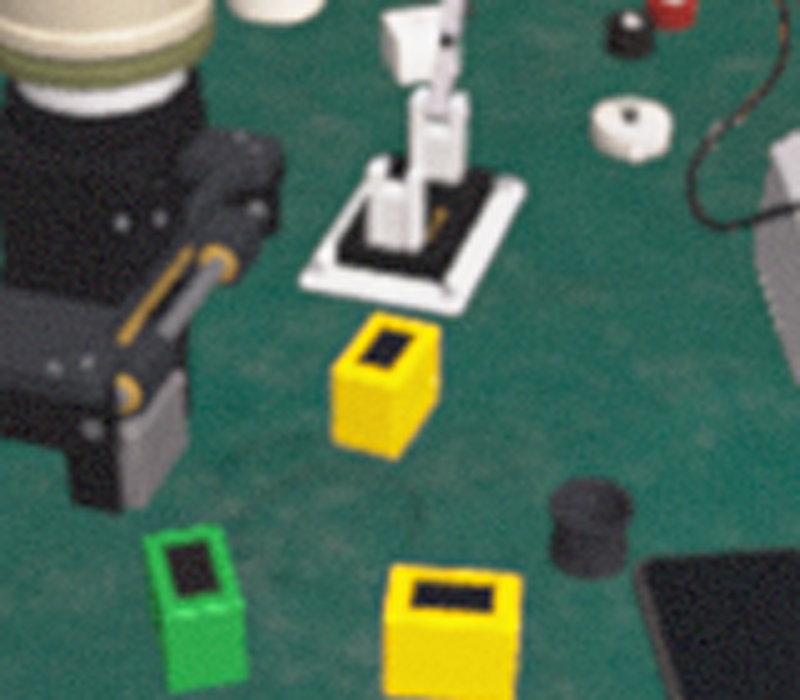

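Call:
arm_command([
  [100,[0,0,0],[0,0,0]],
  [100,[0,0,0],[0,0,0]],
  [100,[0,0,-0.02],[0,0,0]],
  [100,[0,0,-0.05],[0,0,0]],
  [100,[0,0,-0.075],[0,0,0]],
  [100,[0,0,-0.085],[0,0,0.12]],
  [100,[0,0,-0.085],[0,0,0.24]],
  [100,[0,0,-0.085],[0,0,0.36]],
  [100,[0,0,-0.085],[0,0,0.48]],
  [100,[0,0,-0.085],[0,0,0.6]],
])

```text
time: 8.68
ee_pos: [0.5036, -0.0495, 0.162]
eef_rot: [0.424, 0.905, 0.0, 0.0]
ft_force: [-0.5, 0.4, 0.6]
width: 0.0867
```

```bash
python3 - <<'E'
from h import *; from bench import *
s=read_state();go(s,.5036,-.0495,.16,-15.3)
E
```

```text
t 8.68 pos [ 0.5036 -0.0495  0.162 ] yaw 39.77 F [-0.5  0.4  0.6] w 0.0867
shift [ 0.    -0.     0.002] turn [ 3.000e-04 -3.000e-04  9.611e-01]
```

Call:
arm_command([
  [100,[0,0,0],[0,0,0.12]],
  [100,[0,0,0],[0,0,0.24]],
  [100,[0,0,0],[0,0,0.36]],
  [100,[0,0,0],[0,0,0.48]],
  [100,[0,0,0],[0,0,0.6]],
  [100,[0,0,0],[0,0,0.72]],
  [100,[0,0,0],[0,0,0.84]],
  [100,[0,0,0],[0,0,0.93]],
  [100,[0,0,0],[0,0,0.961]],
  [100,[0,0,0],[0,0,0.961]],
])

```text
time: 9.52
ee_pos: [0.5036, -0.0494, 0.1619]
eef_rot: [0.794, 0.609, -0.0, 0.0]
ft_force: [-0.2, -0.4, 0.2]
width: 0.0871
```

```bash
python3 - <<'E'
from h import *; from bench import *
c=camera('side'); crop(c,'s5.png',170,130,330,270,5);c=camera('top'); crop(c,'t5.png',200,150,360,290,5)
s=read_state();go(s,.5036,-.0495,.086,-15.3)
E
```

```text
t 9.62 pos [ 0.5036 -0.0495  0.1619] yaw -14.86 F [ 0.4 -0.1  0.3] w 0.087
shift [-0.     -0.      0.0759] turn [0.     0.     0.0077]
```

View pics/s5.png

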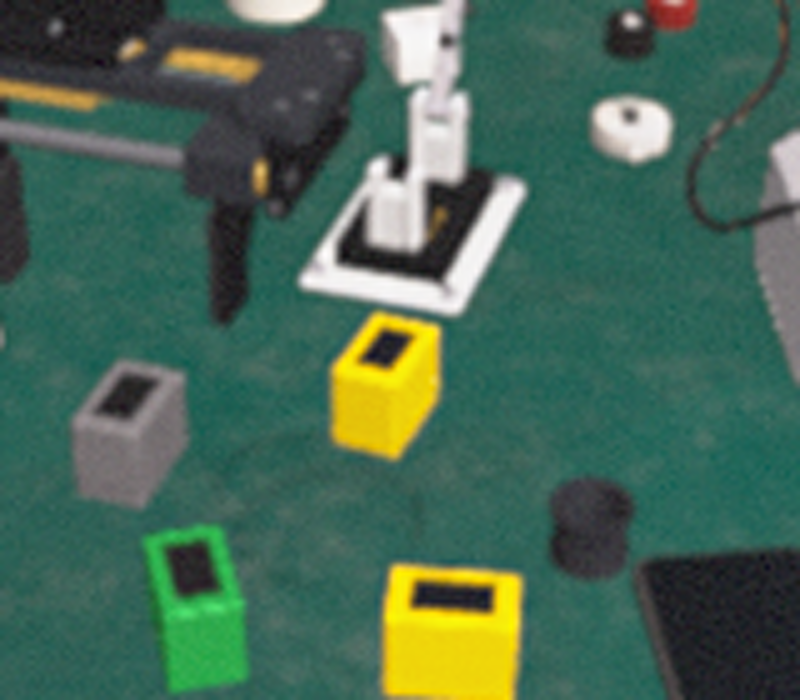

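View pics/t5.png

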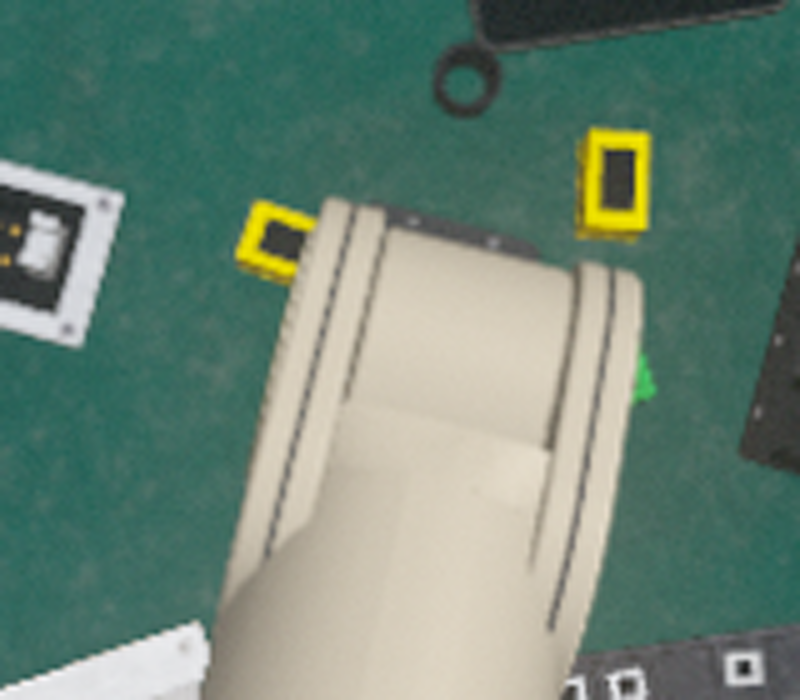

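```bash
python3 - <<'E'
from h import *; import pickle
s=pickle.load(open('side0.pkl','rb'))
p=np.array([(126,358),(189,373),(138,440),(73,424)])/5+[170,130]-.4
P=onz(s,p,.04);print(P*1000,P.mean(0)*1000)
for i in range(4):
    d=P[(i+1)%4]-P[i]; print('  ',round(np.hypot(*d[:2])*1000,1),round(np.degrees(np.arctan2(d[1],d[0])),1))
E
```

```text
[[500.08954759 -21.624677    40.        ]
 [528.42981828 -31.09802158  40.        ]
 [513.75110589 -78.75554267  40.        ]
 [485.56487876 -69.56760922  40.        ]] [506.95883763 -50.26146262  40.        ]
   29.9 -18.5
   49.9 -107.1
   29.6 161.9
   50.1 73.1
```

Call:
arm_command([
  [100,[0,0,0.012],[0,0,0.01]],
  [100,[0,0,0.024],[0,0,0.01]],
  [100,[0,0,0.036],[0,0,0.01]],
  [100,[0,0,0.048],[0,0,0.01]],
  [100,[0,0,0.058],[0,0,0.01]],
  [100,[0,0,0.066],[0,0,0.01]],
  [100,[0,0,0.072],[0,0,0.01]],
  [100,[0,0,0.076],[0,0,0.01]],
  [100,[0,0,0.076],[0,0,0.01]],
  [100,[0,0,0.076],[0,0,0.01]],
])

```text
time: 10.45
ee_pos: [0.5038, -0.0496, 0.086]
eef_rot: [0.796, 0.605, 0.0, 0.0]
ft_force: [-0.3, 0.1, 0.1]
width: 0.0872
```

Call:
arm_command([
  [0,[0,0,0],[0,0,0]],
  [0,[0,0,0],[0,0,0]],
  [0,[0,0,0],[0,0,0]],
  [0,[0,0,0],[0,0,0]],
  [0,[0,0,0],[0,0,0]],
  [0,[0,0,0],[0,0,0]],
  [0,[0,0,0],[0,0,0]],
  [0,[0,0,0],[0,0,0]],
  [0,[0,0,0],[0,0,0]],
  [0,[0,0,0],[0,0,0]],
], squeeze=25)

```text
time: 11.28
ee_pos: [0.5037, -0.0495, 0.0859]
eef_rot: [0.796, 0.605, 0.0, -0.0]
ft_force: [-0.7, 0.2, -0.7]
width: 0.0301
```

```bash
python3 - <<'E'
from h import *; from bench import *
c=camera('side'); crop(c,'s6.png',130,130,290,270,5)
s=read_state();go(s,.618,.1448,.20,-15.1)
E
```

```text
t 11.33 pos [ 0.5037 -0.0495  0.0859] yaw -15.53 F [0.5 0.3 0.2] w 0.03
shift [ 0.2178  0.0582 -0.114 ] turn [-0.     -0.0001 -0.0074]
```

View pics/s6.png

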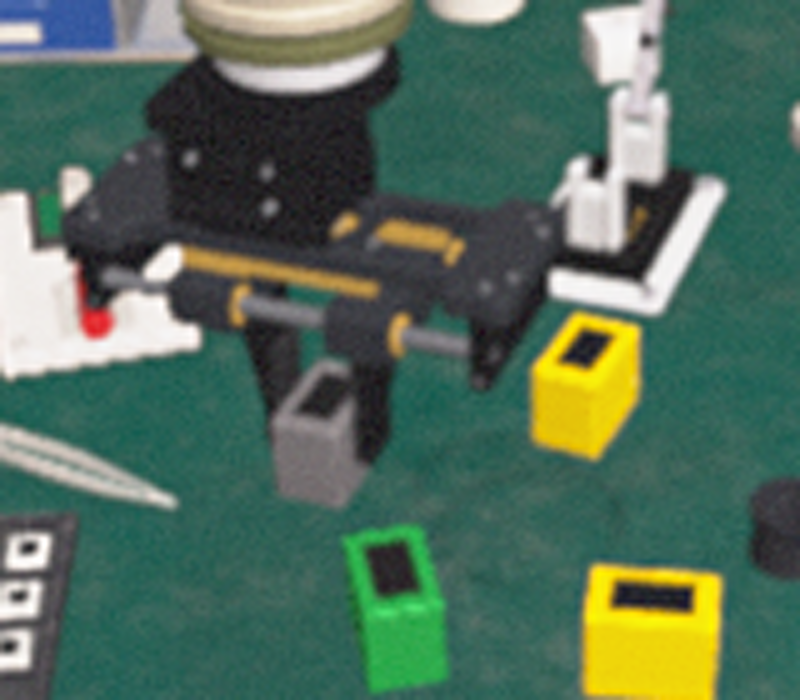

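Call:
arm_command([
  [0,[0,0,-0.015],[0,0,0]],
  [0,[0,0,-0.04],[0,0,0]],
  [0,[0.01,0.003,-0.07],[0,0,-0.007]],
  [0,[0.03,0.008,-0.095],[0,0,-0.007]],
  [0,[0.06,0.016,-0.11],[0,0,-0.007]],
  [0,[0.09,0.024,-0.114],[0,0,-0.007]],
  [0,[0.12,0.032,-0.114],[0,0,-0.007]],
  [0,[0.15,0.04,-0.114],[0,0,-0.007]],
  [0,[0.175,0.047,-0.114],[0,0,-0.007]],
  [0,[0.195,0.052,-0.114],[0,0,-0.007]],
])

```text
time: 12.17
ee_pos: [0.6065, 0.1271, 0.1994]
eef_rot: [0.793, 0.609, -0.0, -0.0]
ft_force: [0.6, 0.4, -1.4]
width: 0.0295
```

```bash
python3 - <<'E'
from h import *; from bench import *
s=read_state();go(s,.618,.1448,.17,-15.1)
E
```

```text
t 12.17 pos [0.6065 0.1271 0.1994] yaw -15.01 F [ 0.6  0.4 -1.4] w 0.0295
shift [0.02   0.0065 0.0294] turn [-0.0005 -0.0002  0.0016]
```

Call:
arm_command([
  [0,[0.008,0.002,0],[0,0,0]],
  [0,[0.014,0.004,0],[0,0,0]],
  [0,[0.018,0.006,0],[0,0,0]],
  [0,[0.021,0.0065,0.005],[0,0,0]],
  [0,[0.021,0.0065,0.01],[0,0,0]],
  [0,[0.021,0.0065,0.015],[0,0,0]],
  [0,[0.021,0.0065,0.02],[0,0,0]],
  [0,[0.021,0.0065,0.025],[0,0,0]],
  [0,[0.021,0.0065,0.028],[0,0,0]],
  [0,[0.021,0.0065,0.028],[0,0,0]],
])

```text
time: 13.0
ee_pos: [0.6173, 0.1428, 0.1711]
eef_rot: [0.794, 0.608, -0.001, -0.0]
ft_force: [0.9, 0.2, -0.5]
width: 0.0301
```

```bash
python3 - <<'E'
from h import *; from bench import *
c=camera('side'); crop(c,'s7.png',200,80,300,200,6);c=camera('top'); crop(c,'t7.png',120,140,250,240,6)
s=read_state();go(s,.618,.1448,.14,-15.1)
E
```

```text
t 13.1 pos [0.6177 0.1429 0.1719] yaw -15.13 F [0.4 0.6 0.3] w 0.0298
shift [ 0.0019 -0.0002  0.0319] turn [-0.0001  0.0001 -0.0006]
```

View pics/s7.png

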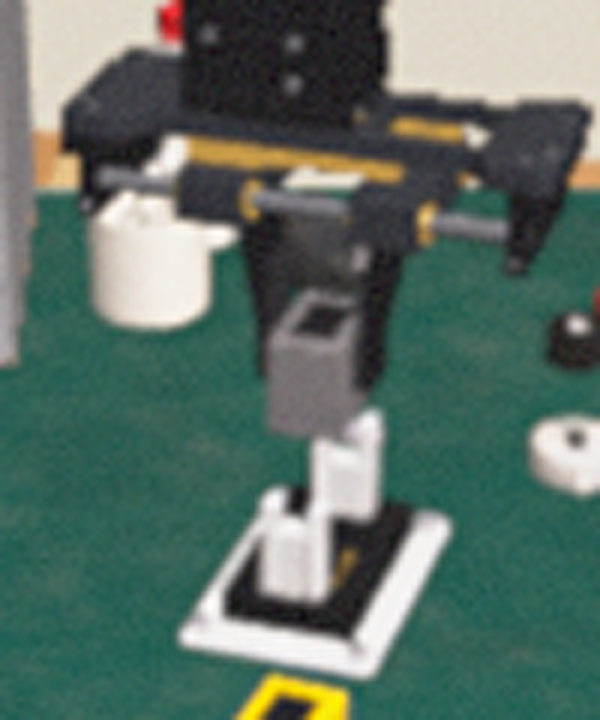

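View pics/t7.png

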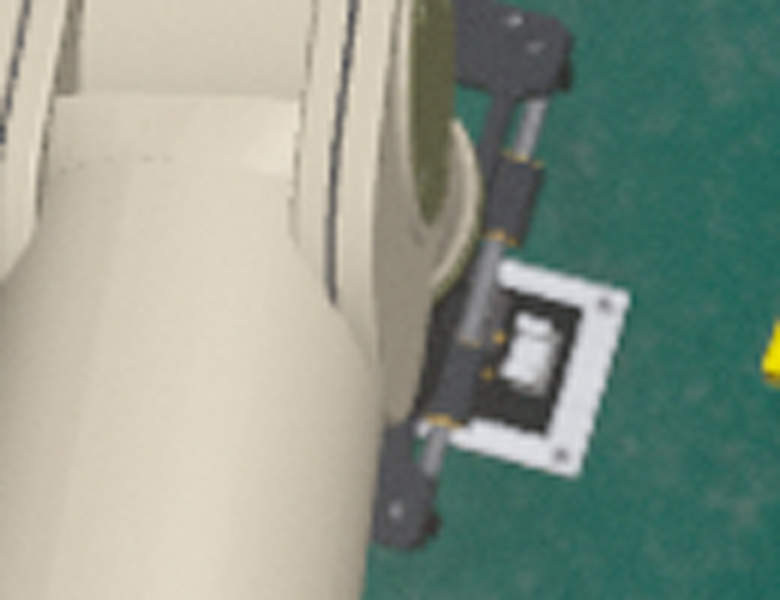

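```bash
python3 - <<'E'
from h import *; import pickle
s=pickle.load(open('side0.pkl','rb')); t=pickle.load(open('top0.pkl','rb'))
C=np.array([.618,.1448]);a=np.radians(75);Y=np.array([np.cos(a),np.sin(a)]);X=np.array([Y[1],-Y[0]])
L=lambda P:np.c_[(P[:,:2]-C)@X,(P[:,:2]-C)@Y,P[:,2]]*1000
f=lambda q:np.array(q)/6+[200,80]-.4
print('mod bottom front corners',L(onz(s,f([(268,422),(355,438)]),.086)))
print('mod top corners',L(onz(s,f([(305,288),(362,303),(350,360),(270,338)]),.126)))
print('flange front corners',L(onz(s,f([(180,640),(375,678),(452,520)]),.006)))
print('block front corners, right back',L(onz(s,f([(225,607),(352,632),(420,500)]),.02)))
print('latch tower base front',L(onz(s,f([(262,592),(328,600)]),.02)))
# predicted pixels in crop of nominal features
def pr(x,y,z): 
    p=C+x/1000*X+y/1000*Y; return ((proj(s,[[p[0],p[1],z/1000]])[0]-[200,80]+.4)*6).round()
for q in [(-40,-62,6),(40,-62,6),(40,62,6),(-28,-47,20),(28,-47,20),(28,47,20),(-12.5,-41.5,60),(12.5,-41.5,60),(-12.5,28.5,64),(12.5,28.5,64)]: print(q,pr(*q))
E
```

```text
mod bottom front corners [[-15.94622943 -18.8628996   86.        ]
 [ 20.52477371 -20.67218969  86.        ]]
mod top corners [[-14.15846048  23.04006356 126.        ]
 [ 11.45276099  16.94150684 126.        ]
 [ 21.31571407 -33.08488183 126.        ]
 [-13.29303636 -24.82972322 126.        ]]
flange front corners [[-38.33339601 -63.51909671   6.        ]
 [ 43.66659888 -65.34117488   6.        ]
 [ 41.39246979  64.03980724   6.        ]]
block front corners, right back [[-21.93289311 -55.33218695  20.        ]
 [ 31.49312073 -57.09290868  20.        ]
 [ 29.5116207   52.66688483  20.        ]]
latch tower base front [[-11.45651159 -39.90168232  20.        ]
 [ 15.59722277 -37.34097135  20.        ]]
(-40, -62, 6) [177. 637.]
(40, -62, 6) [368. 672.]
(40, 62, 6) [448. 522.]
(-28, -47, 20) [217. 594.]
(28, -47, 20) [351. 617.]
(28, 47, 20) [413. 506.]
(-12.5, -41.5, 60) [258. 507.]
(12.5, -41.5, 60) [319. 517.]
(-12.5, 28.5, 64) [311. 419.]
(12.5, 28.5, 64) [369. 429.]
```

```bash
python3 - <<'E'
from h import *; import pickle
s=pickle.load(open('side0.pkl','rb')); crop(s,'s_sock2.png',225,120,285,190,10)
E
```

```text
(no output)
```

View pics/s_sock2.png

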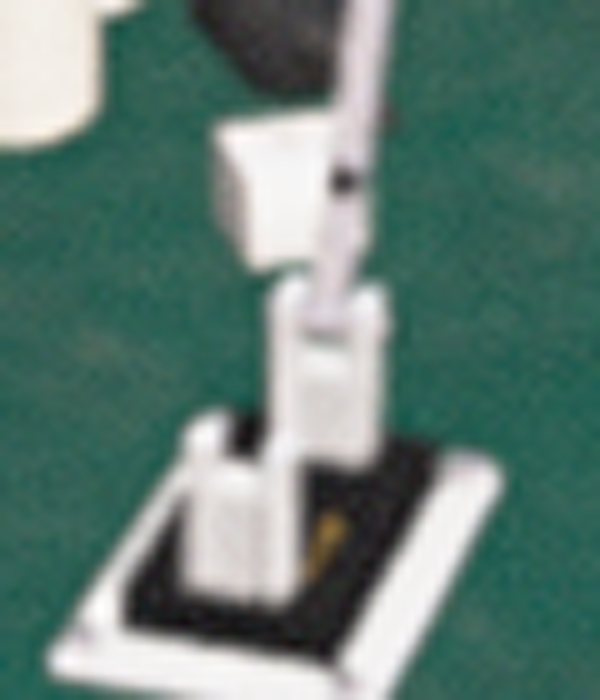

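Call:
arm_command([
  [0,[0.001,0,0.006],[0,0,0]],
  [0,[0.0018,0,0.014],[0,0,0]],
  [0,[0.0018,0,0.022],[0,0,0]],
  [0,[0.0018,0,0.03],[0,0,0]],
  [0,[0.0018,0,0.038],[0,0,0]],
  [0,[0.0018,0,0.045],[0,0,0]],
  [0,[0.0018,0,0.051],[0,0,0]],
  [0,[0.0018,0,0.056],[0,0,0]],
  [0,[0.0018,0,0.059],[0,0,0]],
  [0,[0.0018,0,0.059],[0,0,0]],
])

```text
time: 13.93
ee_pos: [0.6179, 0.1447, 0.1123]
eef_rot: [0.794, 0.608, -0.0, -0.0]
ft_force: [0.3, 0.3, -0.5]
width: 0.0299
```

```bash
python3 - <<'E'
from h import *; from bench import *
c=camera('side'); crop(c,'s8.png',200,80,300,200,6)
s=read_state();go(s,.618,.1448,.094,-15.1)
E
```

```text
t 13.98 pos [0.6181 0.1447 0.1128] yaw -15.13 F [ 0.4 -0.6 -0.4] w 0.0299
shift [ 0.0001 -0.0002  0.0188] turn [-0.0002  0.0001 -0.0005]
```

View pics/s8.png

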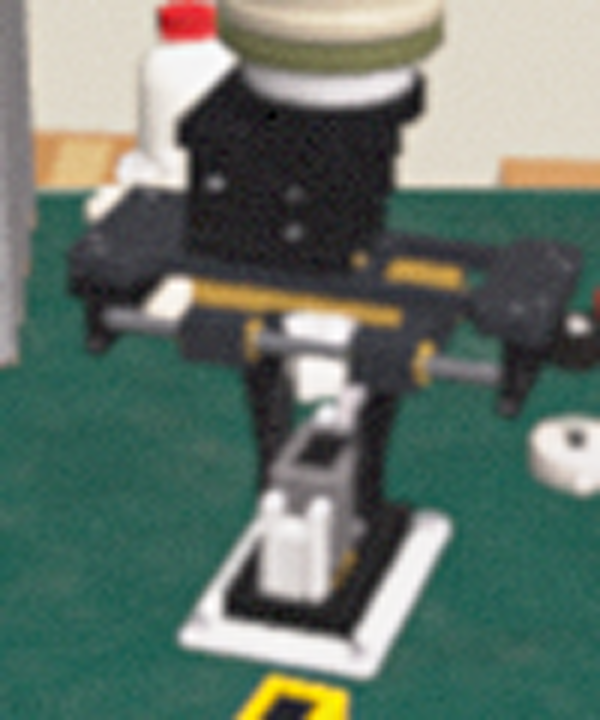

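Module is between the towers, with no contact. Lowering into the mouth in small steps.

Call:
arm_command([
  [0,[0,0,0.001],[0,0,0]],
  [0,[0,0,0.002],[0,0,0]],
  [0,[0,0,0.003],[0,0,0]],
  [0,[0,0,0.004],[0,0,0]],
  [0,[0,0,0.005],[0,0,0]],
  [0,[0,0,0.006],[0,0,0]],
  [0,[0,0,0.007],[0,0,0]],
  [0,[0,0,0.008],[0,0,0]],
  [0,[0,0,0.009],[0,0,0]],
  [0,[0,0,0.01],[0,0,0]],
])

```text
time: 14.82
ee_pos: [0.6182, 0.1448, 0.1028]
eef_rot: [0.794, 0.608, 0.0, -0.0]
ft_force: [1.2, -0.5, -0.9]
width: 0.0299
```

Call:
arm_command([
  [0,[0,0,0.001],[0,0,0]],
  [0,[0,0,0.002],[0,0,0]],
  [0,[0,0,0.003],[0,0,0]],
  [0,[0,0,0.004],[0,0,0]],
  [0,[0,0,0.005],[0,0,0]],
  [0,[0,0,0.006],[0,0,0]],
  [0,[0,0,0.0065],[0,0,0]],
  [0,[0,0,0.007],[0,0,0]],
  [0,[0,0,0.0075],[0,0,0]],
  [0,[0,0,0.008],[0,0,0]],
])

```text
time: 15.65
ee_pos: [0.6182, 0.1448, 0.0949]
eef_rot: [0.794, 0.608, 0.0, -0.0]
ft_force: [0.2, -0.4, -1.5]
width: 0.0299
```

Call:
arm_command([
  [0,[0,0,0.0004],[0,0,0]],
  [0,[0,0,0.0008],[0,0,0]],
  [0,[0,0,0.0012],[0,0,0]],
  [0,[0,0,0.0016],[0,0,0]],
  [0,[0,0,0.002],[0,0,0]],
  [0,[0,0,0.002],[0,0,0]],
  [0,[0,0,0.002],[0,0,0]],
  [0,[0,0,0.002],[0,0,0]],
  [0,[0,0,0.002],[0,0,0]],
  [0,[0,0,0.002],[0,0,0]],
])

```text
time: 16.48
ee_pos: [0.6182, 0.1448, 0.094]
eef_rot: [0.794, 0.608, 0.0, -0.0]
ft_force: [-5.9, -0.6, 10.2]
width: 0.0297
```

Call:
arm_command([
  [40,[0,0,0.001],[0,0,0]],
  [60,[0,0,0.001],[0,0,0]],
  [80,[0,0,0],[0,0,0]],
  [80,[0,0,0],[0,0,0]],
  [80,[0,0,0],[0,0,0]],
  [80,[0,0,0],[0,0,0]],
  [80,[0,0,0],[0,0,0]],
  [80,[0,0,-0.01],[0,0,0]],
  [80,[0,0,-0.03],[0,0,0]],
  [80,[0,0,-0.05],[0,0,0]],
])

```text
time: 17.32
ee_pos: [0.6179, 0.1445, 0.1437]
eef_rot: [0.794, 0.608, -0.001, -0.0]
ft_force: [0.1, -0.2, 0.8]
width: 0.0696
```

```bash
python3 - <<'E'
from h import *; from bench import *
c=camera('side'); crop(c,'s9.png',200,80,300,200,6)
s=read_state();go(s,.618,.1448,.30,-15.1)
E
```

```text
t 17.37 pos [0.6199 0.1446 0.1483] yaw -15.16 F [ 2.4 -0.5  3.8] w 0.0693
shift [ 0.     -0.0013 -0.1517] turn [ 0.0039 -0.0025 -0.001 ]
```

View pics/s9.png

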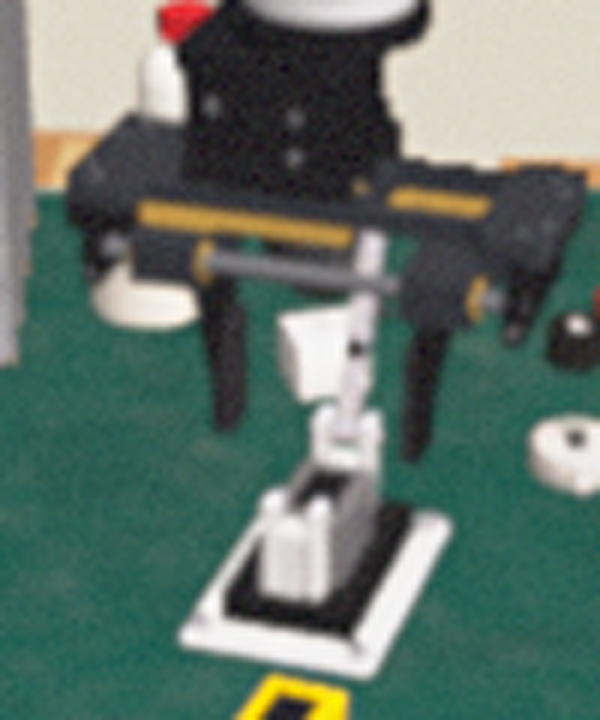

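Call:
arm_command([
  [70,[0,0,-0.03],[0,0,0]],
  [70,[0,0,-0.06],[0,0,0]],
  [70,[0,0,-0.09],[0,0,0]],
  [70,[0,0,-0.12],[0,0,0]],
  [70,[0,0,-0.14],[0,0,0]],
  [70,[0,0,-0.152],[0,0,0]],
  [70,[0.02,0,-0.155],[0,0,0]],
  [70,[0.04,0,-0.155],[0,0,0]],
  [70,[0.055,0,-0.155],[0,0,0]],
  [70,[0.06,0,-0.155],[0,0,0]],
])

```text
time: 18.2
ee_pos: [0.6336, 0.2058, 0.297]
eef_rot: [0.793, 0.609, -0.0, -0.0]
ft_force: [-0.1, 1.6, -0.4]
width: 0.0608
```

```bash
python3 - <<'E'
from h import *; from bench import *
c=camera('side'); save(c,'s10.png'); crop(c,'s10c.png',200,60,300,200,5);import pickle; pickle.dump(c,open('side10.pkl','wb'))
s=read_state();go(s,.639,.2235,.30,-15.1)
E
```

```text
t 18.25 pos [0.6336 0.2054 0.2969] yaw -14.94 F [-0.9  0.5 -1. ] w 0.0609
shift [ 0.0189  0.0005 -0.0031] turn [-0.0011  0.0007  0.0027]
```

View pics/s10c.png

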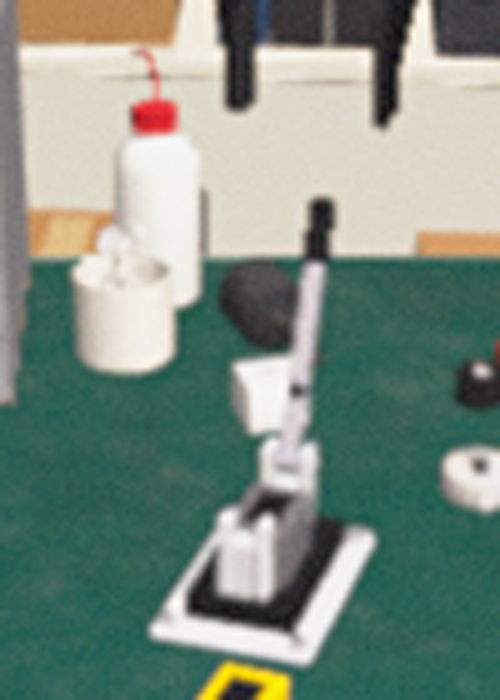

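Call:
arm_command([
  [70,[0.01,0.0005,0],[0,0,0]],
  [70,[0.019,0.0005,0.01],[0,0,0]],
  [70,[0.019,0.0005,0.025],[0,0,0]],
  [70,[0.019,0.0005,0.04],[0,0,0]],
  [70,[0.019,0.0005,0.055],[0,0,0]],
  [70,[0.019,0.0005,0.066],[0,0,0]],
  [70,[0.019,0.0005,0.075],[0,0,0]],
  [70,[0.019,0.0005,0.082],[0,0,0]],
  [70,[0.019,0.0005,0.084],[0,0,0]],
  [70,[0.019,0.0005,0.084],[0,0,0]],
])

```text
time: 19.08
ee_pos: [0.6392, 0.2209, 0.2137]
eef_rot: [0.794, 0.608, -0.0, -0.0]
ft_force: [-0.1, 0.6, 0.8]
width: 0.0607
```

```bash
python3 - <<'E'
from h import *; from bench import *
c=camera('side'); crop(c,'s11.png',200,40,300,180,5);c=camera('top'); crop(c,'t11.png',100,120,230,230,5)
s=read_state();go(s,.639,.2235,.213,-15.1)
E
```

```text
t 19.18 pos [0.6396 0.2209 0.2146] yaw -15.13 F [ 1.  -0.1 -0.3] w 0.0605
shift [ 0.0024 -0.0012  0.0016] turn [ 0.0007 -0.0006 -0.0006]
```

View pics/s11.png

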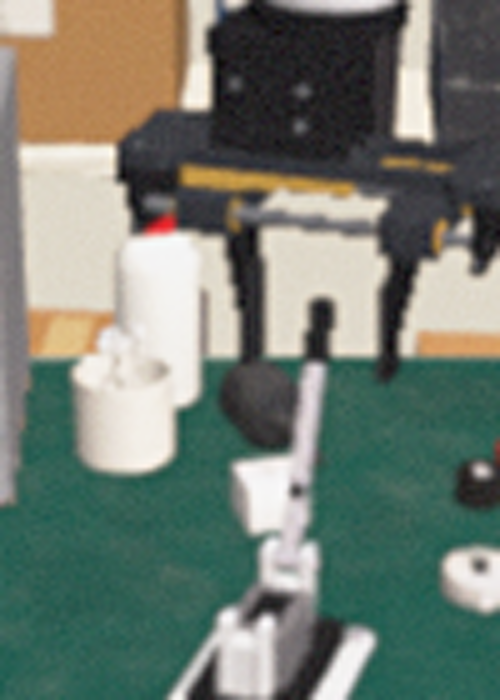

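View pics/t11.png

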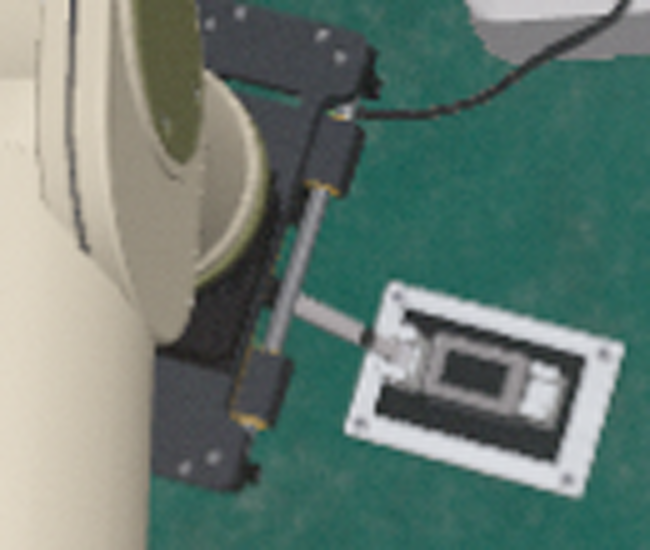

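Call:
arm_command([
  [30,[0.0025,-0.001,0.001],[0,0,0]],
  [0,[0.0025,-0.001,0.001],[0,0,0]],
  [0,[0.0025,-0.001,0.001],[0,0,0]],
  [0,[0.0025,-0.001,0.001],[0,0,0]],
  [0,[0.0025,-0.001,0.001],[0,0,0]],
  [0,[0.0025,-0.001,0.001],[0,0,0]],
  [0,[0.0025,-0.001,0.001],[0,0,0]],
  [0,[0.0025,-0.001,0.001],[0,0,0]],
  [0,[0.0025,-0.001,0.001],[0,0,0]],
  [0,[0.0025,-0.001,0.001],[0,0,0]],
], squeeze=10)

```text
time: 20.02
ee_pos: [0.6387, 0.2238, 0.2129]
eef_rot: [0.794, 0.608, -0.0, -0.0]
ft_force: [-3.3, 0.8, 1.3]
width: 0.0138
```

```bash
python3 - <<'E'
from h import *; from bench import *
c=camera('side'); crop(c,'s12.png',200,40,300,180,5)
s=read_state();go(s,.639,.2235,.213,-15.1)
p=s['ee_pos'][:2]; C=np.array([.618,.1448]);a=np.radians(75);Y=np.array([np.cos(a),np.sin(a)]);X=np.array([Y[1],-Y[0]])
y=(p-C)@Y; z=s['ee_pos'][2]-.051; print('local',(p-C)@X,y,z, 'ang',np.arctan2(z-.056,.035-y),'r',np.hypot(z-.056,.035-y))
E
```

```text
t 20.07 pos [0.6387 0.2238 0.2129] yaw -15.11 F [-3.   0.4  1.6] w 0.0137
shift [-0.0002  0.0004 -0.0001] turn [-0.0007 -0.0001 -0.0002]
local -0.00045549464148337486 0.0816324519461482 0.16190859127309268 ang 1.9855616257575595 r 0.11572041859568614
```

View pics/s12.png

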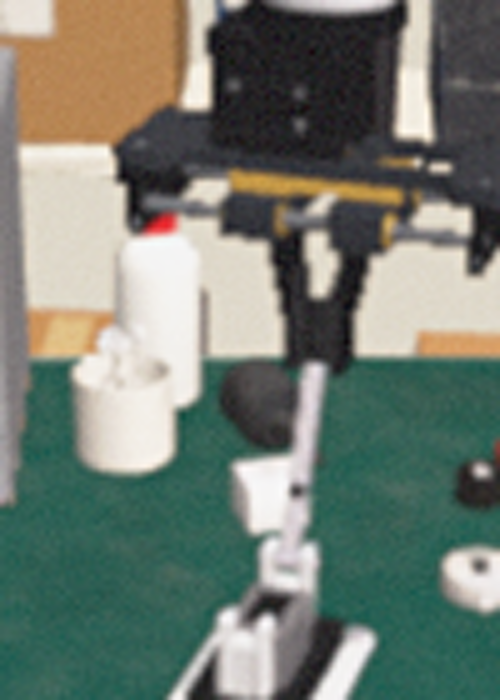

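```bash
python3 - <<'E'
import numpy as np
r=.1155
for st,N in((1.986,10),(.986,10)):
  for i in range(1,N+1):
    a=st-.1*i if st>1 else max(st-.1*i,0)
    print(round(a,3),[round(-r*(np.cos(a)-np.cos(st)),4),0,round(-r*(np.sin(a)-np.sin(st)),4)])
E
```

```text
1.886 [np.float64(-0.0108), 0, np.float64(-0.0041)]
1.786 [np.float64(-0.0219), 0, np.float64(-0.0071)]
1.686 [np.float64(-0.0333), 0, np.float64(-0.009)]
1.586 [np.float64(-0.0448), 0, np.float64(-0.0098)]
1.486 [np.float64(-0.0564), 0, np.float64(-0.0094)]
1.386 [np.float64(-0.0678), 0, np.float64(-0.0078)]
1.286 [np.float64(-0.079), 0, np.float64(-0.0052)]
1.186 [np.float64(-0.0899), 0, np.float64(-0.0014)]
1.086 [np.float64(-0.1004), 0, np.float64(0.0035)]
0.986 [np.float64(-0.1103), 0, np.float64(0.0094)]
0.886 [np.float64(-0.0093), 0, np.float64(0.0068)]
0.786 [np.float64(-0.0179), 0, np.float64(0.0146)]
0.686 [np.float64(-0.0256), 0, np.float64(0.0231)]
0.586 [np.float64(-0.0325), 0, np.float64(0.0324)]
0.486 [np.float64(-0.0384), 0, np.float64(0.0424)]
0.386 [np.float64(-0.0432), 0, np.float64(0.0528)]
0.286 [np.float64(-0.047), 0, np.float64(0.0637)]
0.186 [np.float64(-0.0497), 0, np.float64(0.0749)]
0.086 [np.float64(-0.0513), 0, np.float64(0.0864)]
0 [np.float64(-0.0517), 0, np.float64(0.0963)]
```

Call:
arm_command([
  [0,[-0.0108,0,-0.0041],[0,0,0]],
  [0,[-0.0219,0,-0.0071],[0,0,0]],
  [0,[-0.0333,0,-0.009],[0,0,0]],
  [0,[-0.0448,0,-0.0098],[0,0,0]],
  [0,[-0.0564,0,-0.0094],[0,0,0]],
  [0,[-0.0678,0,-0.0078],[0,0,0]],
  [0,[-0.079,0,-0.0052],[0,0,0]],
  [0,[-0.0899,0,-0.0014],[0,0,0]],
  [0,[-0.1004,0,0.0035],[0,0,0]],
  [0,[-0.1103,0,0.0094],[0,0,0]],
])

```text
time: 20.9
ee_pos: [0.6095, 0.1162, 0.2031]
eef_rot: [0.794, 0.608, -0.0, -0.0]
ft_force: [-3.1, 4.1, -1.8]
width: 0.0138
```

```bash
python3 - <<'E'
from h import *; from bench import *
c=camera('side'); crop(c,'s13.png',200,40,300,180,5)
s=read_state();go(s,.639,.2235,.213,-15.1)
p=s['ee_pos'][:2]; C=np.array([.618,.1448]);a=np.radians(75);Y=np.array([np.cos(a),np.sin(a)]);X=np.array([Y[1],-Y[0]])
y=(p-C)@Y; z=s['ee_pos'][2]-.051; print('local',(p-C)@X,y,z, 'ang',np.arctan2(z-.056,.035-y),'r',np.hypot(z-.056,.035-y))
E
```

```text
t 20.95 pos [0.6089 0.1141 0.2018] yaw -15.25 F [ 0.6  2.8 -6.7] w 0.0137
shift [ 0.1134  0.0002 -0.0113] turn [-0.0015  0.0007 -0.0026]
local -0.0008133438012229531 -0.03199038701581877 0.1508341720016377 ang 0.9557912834875064 r 0.11610870825121339
```

View pics/s13.png

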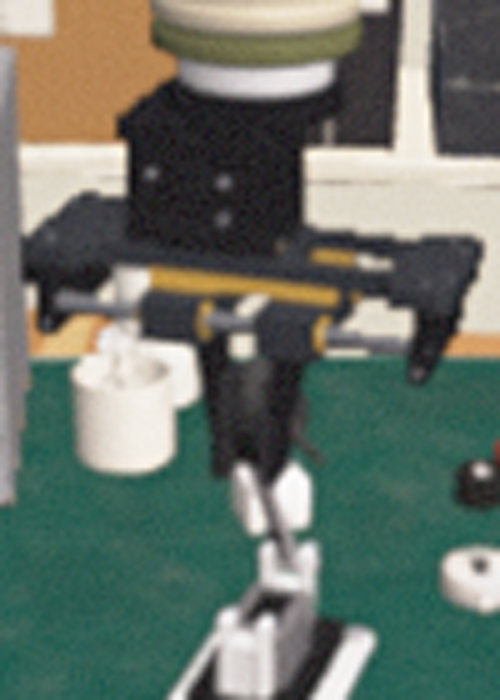

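Lever is following. Second half of the arc.

Call:
arm_command([
  [0,[-0.0093,0,0.0068],[0,0,0]],
  [0,[-0.0179,0,0.0146],[0,0,0]],
  [0,[-0.0256,0,0.0231],[0,0,0]],
  [0,[-0.0325,0,0.0324],[0,0,0]],
  [0,[-0.0384,0,0.0424],[0,0,0]],
  [0,[-0.0432,0,0.0528],[0,0,0]],
  [0,[-0.047,0,0.0637],[0,0,0]],
  [0,[-0.0497,0,0.0749],[0,0,0]],
  [0,[-0.051,0,0.084],[0,0,0]],
  [0,[-0.0517,0,0.092],[0,0,0]],
])

```text
time: 21.78
ee_pos: [0.5962, 0.0669, 0.1109]
eef_rot: [0.794, 0.608, -0.0, -0.0]
ft_force: [-4.6, 4.7, 1.1]
width: 0.0141
```

```bash
python3 - <<'E'
from h import *; from bench import *
c=camera('side'); crop(c,'s14.png',200,80,300,200,6)
s=read_state();go(s,.639,.2235,.213,-15.1)
p=s['ee_pos'][:2]; C=np.array([.618,.1448]);a=np.radians(75);Y=np.array([np.cos(a),np.sin(a)]);X=np.array([Y[1],-Y[0]])
y=(p-C)@Y; z=s['ee_pos'][2]-.051; print('local',(p-C)@X,y,z, 'ang',np.arctan2(z-.056,.035-y),'r',np.hypot(z-.056,.035-y))
E
```

```text
t 21.83 pos [0.5961 0.0669 0.1098] yaw -15.11 F [-1.1  2.7 -1.1] w 0.0136
shift [ 0.1623  0.0005 -0.1033] turn [-0.0009  0.0006 -0.0002]
local -0.0009955056983184977 -0.08092217592779431 0.058768326230751504 ang 0.023876364742700367 r 0.11595522628132965
```

View pics/s14.png

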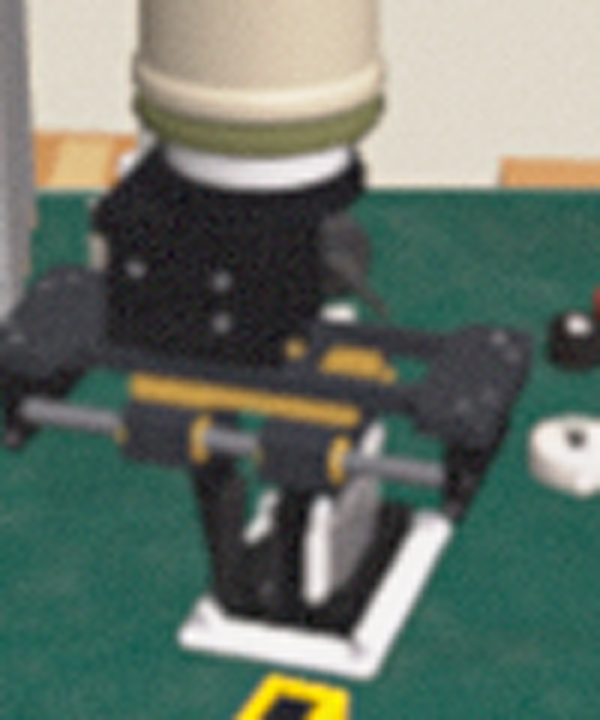

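Call:
arm_command([
  [0,[0,0,0.001],[0,0,0]],
  [0,[0,0,0.002],[0,0,0]],
  [0,[0,0,0.003],[0,0,0]],
  [0,[0,0,0.004],[0,0,0]],
  [0,[0,0,0.005],[0,0,0]],
  [0,[0,0,0.006],[0,0,0]],
  [0,[0,0,0.006],[0,0,0]],
  [0,[0,0,0.006],[0,0,0]],
  [30,[0,0,0.006],[0,0,0]],
  [60,[0,0,0.005],[0,0,0]],
])

```text
time: 22.67
ee_pos: [0.5974, 0.0664, 0.1075]
eef_rot: [0.794, 0.608, 0.001, 0.001]
ft_force: [0.6, -0.7, -0.4]
width: 0.0208
```

```bash
python3 - <<'E'
from h import *; from bench import *
s=read_state();go(s,.5962,.0667,.16,-15.1)
E
```

```text
t 22.67 pos [0.5974 0.0664 0.1075] yaw -15.15 F [ 0.6 -0.7 -0.4] w 0.0208
shift [-0.     -0.0012 -0.0525] turn [ 0.0023  0.0001 -0.0008]
```

Call:
arm_command([
  [60,[0,0,0],[0,0,0]],
  [60,[0,0,0],[0,0,0]],
  [60,[0,0,0],[0,0,0]],
  [60,[0,0,-0.02],[0,0,0]],
  [60,[0,0,-0.045],[0,0,0]],
  [60,[0,0,-0.065],[0,0,0]],
  [0,[0,0,-0.07],[0,0,0]],
  [0,[0,0,-0.07],[0,0,0]],
  [0,[0,0,-0.07],[0,0,0]],
  [0,[0,0,-0.07],[0,0,0]],
], squeeze=30)

```text
time: 23.5
ee_pos: [0.5962, 0.0672, 0.1754]
eef_rot: [0.794, 0.608, -0.001, -0.0]
ft_force: [-0.2, 0.3, -0.2]
width: 0.0331
```

```bash
python3 - <<'E'
from h import *; from bench import *
c=camera('side'); crop(c,'s15.png',200,80,300,200,6)
s=read_state();go(s,.5962,.0667,.135,-15.1)
E
```

```text
t 23.55 pos [0.5961 0.0672 0.1753] yaw -15.12 F [ 0.3  0.3 -0.6] w 0.0294
shift [-0.0004  0.0003  0.0403] turn [-0.0015  0.0009 -0.0004]
```

View pics/s15.png

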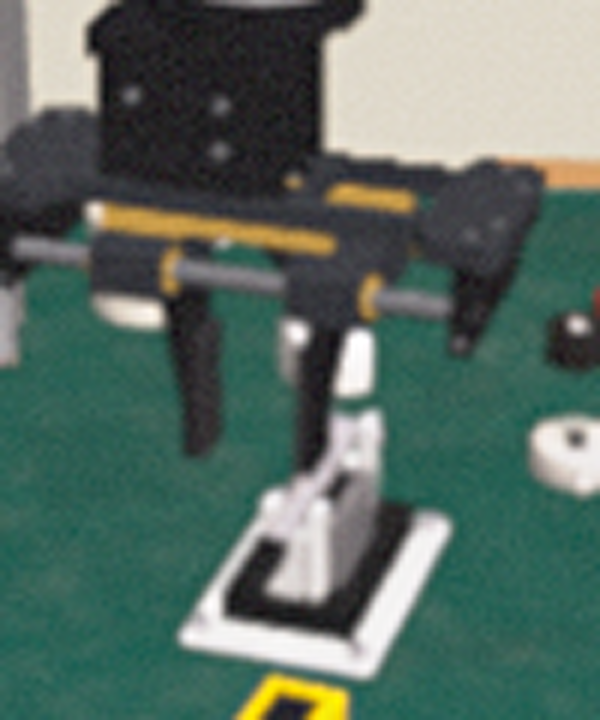

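Call:
arm_command([
  [0,[0,0,0],[0,0,0]],
  [0,[0,0,0.005],[0,0,0]],
  [0,[0,0,0.01],[0,0,0]],
  [0,[0,0,0.016],[0,0,0]],
  [0,[0,0,0.022],[0,0,0]],
  [0,[0,0,0.028],[0,0,0]],
  [0,[0,0,0.034],[0,0,0]],
  [0,[0,0,0.038],[0,0,0]],
  [0,[0,0,0.04],[0,0,0]],
  [0,[0,0,0.042],[0,0,0]],
])

```text
time: 24.38
ee_pos: [0.5967, 0.0671, 0.1343]
eef_rot: [0.794, 0.608, -0.0, -0.0]
ft_force: [-0.0, -0.4, -0.2]
width: 0.0005
```

Call:
arm_command([
  [0,[0,0,0.0005],[0,0,0]],
  [0,[0,0,0.001],[0,0,0]],
  [0,[0,0,0.0015],[0,0,0]],
  [0,[0,0,0.002],[0,0,0]],
  [0,[0,0,0.0025],[0,0,0]],
  [0,[0,0,0.003],[0,0,0]],
  [0,[0,0,0.0035],[0,0,0]],
  [0,[0,0,0.004],[0,0,0]],
  [0,[0,0,0.004],[0,0,0]],
  [0,[0,0,0.004],[0,0,0]],
])

```text
time: 25.22
ee_pos: [0.5969, 0.0671, 0.1318]
eef_rot: [0.794, 0.608, 0.0, -0.0]
ft_force: [-5.6, -0.0, 13.7]
width: 0.0001
```

Call:
arm_command([
  [0,[0,0,-0.003],[0,0,0]],
  [0,[0,0,-0.02],[0,0,0]],
  [0,[0,0,-0.05],[0,0,0]],
  [0,[0,0,-0.08],[0,0,0]],
  [0,[0,0,-0.11],[0,0,0]],
  [0,[-0.03,-0.01,-0.13],[0,0,0]],
  [0,[-0.06,-0.03,-0.14],[0,0,0]],
  [0,[-0.09,-0.05,-0.14],[0,0,0]],
  [0,[-0.12,-0.08,-0.14],[0,0,0]],
  [0,[-0.15,-0.11,-0.14],[0,0,0]],
])

```text
time: 26.05
ee_pos: [0.4645, -0.0422, 0.2706]
eef_rot: [0.795, 0.607, -0.001, -0.0]
ft_force: [-1.0, -0.7, 0.9]
width: 0.0006
```

Call:
arm_command([
  [0,[-0.02,-0.02,0],[0,0,0]],
  [0,[-0.03,-0.03,0],[0,0,0]],
  [0,[-0.03,-0.03,0],[0,0,0]],
  [0,[-0.03,-0.03,0],[0,0,0]],
  [0,[-0.03,-0.03,0],[0,0,0]],
  [0,[-0.03,-0.03,0],[0,0,0]],
  [0,[-0.03,-0.03,0],[0,0,0]],
  [0,[-0.03,-0.03,0],[0,0,0]],
  [0,[-0.03,-0.03,0],[0,0,0]],
  [0,[-0.03,-0.03,0],[0,0,0]],
])

```text
time: 26.88
ee_pos: [0.4292, -0.0614, 0.2714]
eef_rot: [0.794, 0.608, -0.001, -0.0]
ft_force: [0.7, -0.4, 1.2]
width: 0.0007
```

```bash
python3 - <<'E'
from h import *; from bench import *
c=camera('side'); crop(c,'s16.png',220,110,290,200,7);save(c,'s16f.png');d=camera('top'); crop(d,'t16.png',140,160,240,230,8)
s=read_state();go(s,.5962,.0667,.135,-15.1)
C=np.array([.618,.1448]);a=np.radians(75);Y=np.array([np.cos(a),np.sin(a)])
for an in(0,.1):
    q=C+Y*(.035-.115*np.cos(an)); P=[[*q,.056+.115*np.sin(an)]]
    print(an,(proj(c,P)-[220,110])*7,(proj(d,P)-[140,160])*8)
E
```

```text
t 26.98 pos [ 0.4292 -0.0615  0.2714] yaw -15.18 F [ 0.3 -0.2  0. ] w 0.0002
shift [0.1675 0.1278 0.1362] turn [-0.0014  0.0003 -0.0015]
0 [[157.87989455 451.53347189]] [[685.50077523 342.77805798]]
0.1 [[158.42909013 420.44771541]] [[681.09888228 336.95069451]]
```

View pics/s16.png

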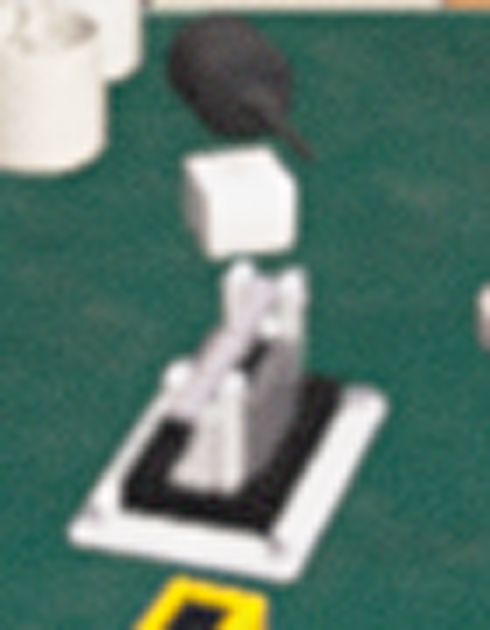

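View pics/s16f.png

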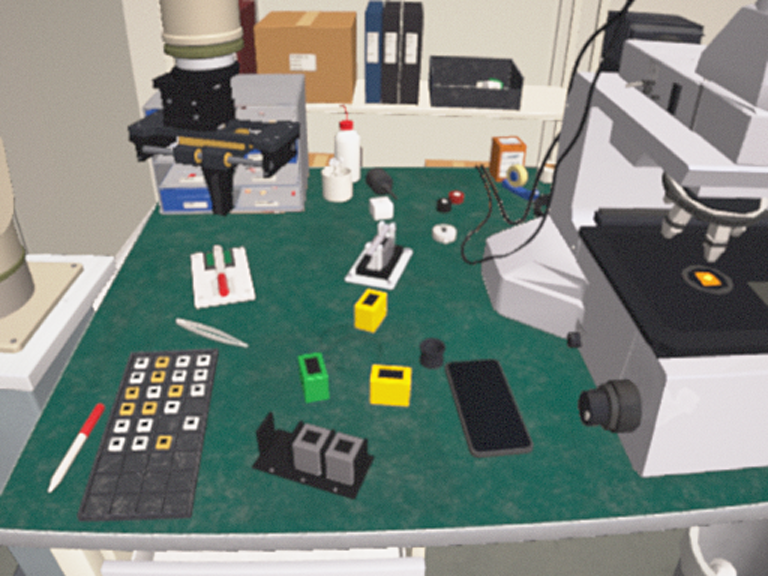

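View pics/t16.png

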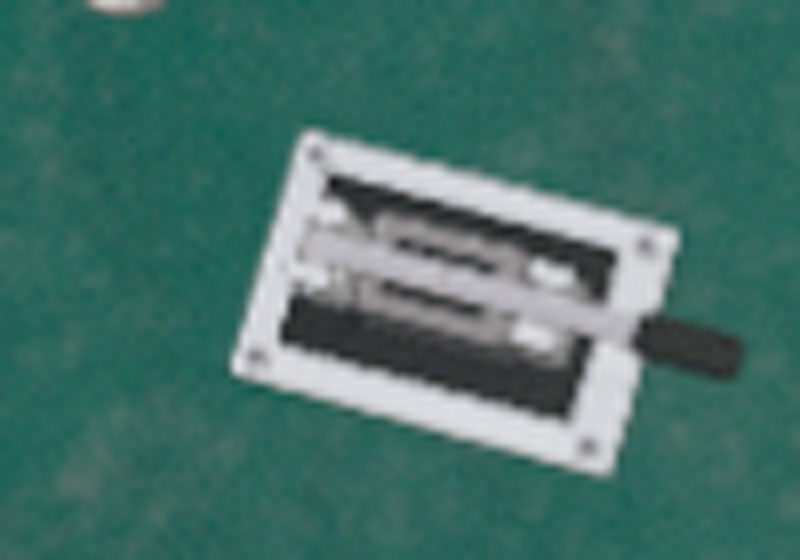

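The top view shows the lever lying through the fork with the grip at crop (690,345); I predicted (686,343) for angle 0. The side view shows both short modules still in their slots and the bystanders where they were. I'm handing the job in.

```bash
python3 -c "
from bench import *
print(close_job())"
```

```text
the job is handed in; nothing more can be done
None
```

The long relay is seated fully home in the test socket and the lever is shut over it. I handed the job in at about 27 s of the 70 s allowed.

**What I did:**
- Gripped the relay by its end faces in the rack slot nearest the robot.
- Set it down on the free bench, turned the hand 90° and regripped it by its long faces.
- Lowered it into the pocket.
- Pinched the lever grip through its arc from about 1.99 rad to shut, then pressed it down with closed fingertips.

**Last checks:**
- **Seating:** the relay touched bottom with its underside at 8 mm, the pocket floor height, with about 10 N of contact.
- **Lever:** under a 13.7 N press the top of the grip was at 61.8 mm, and a shut lever puts it at 62 mm. In the final top view the grip is within about 1 pixel of where angle 0 puts it. In the side view it is black against the black block, so I could not confirm it there.
- **Surroundings:** the two short modules and the loose items look unmoved, and the robot is clear of everything.

**Disagreement:** the side camera placed the socket and the relay about 2 to 3 mm off from the top camera. Both were shifted the same way, so their fit relative to each other was not affected.

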